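# Lock a battery cap with the slot key

## Task

Take the yellow slot key out of its stand, put its blade in the slot of the orange cap on the battery unit, and turn that cap clockwise to its stop, so that it is locked. Then put the key back upright in its stand and let go of it. Leave the blue cap unlocked, as it is.

Things in the scene. Friction and masses are not known exactly. Their poses are not given: they have to be found in the camera images.
- key_grip (a point): Slot key, loose, some 60 g, upright in its stand: yellow flat grip 36 mm (x) by 14 mm (y, pinch across this) by 50 mm high; under it a steel flange 40 mm across, 5 mm thick; under that a steel blade 32 (x) by 6 (y) by 16 mm long. The point: on the key's axis in the grip, 34 mm above the flange's underside, 21 mm below the key's top. x along the blade's width, z up. A half turn about z is the same.
- slot_key: The same key; this point is the middle of the lower end of its blade, on the key's axis, 50 mm below key_grip. Same axes as key_grip.
- stand_mouth (a point): The key's stand: fixed grey block 80 mm (x) by 60 mm (y) by 30 mm high, with a pocket 40 mm (x) by 13 mm (y), 24 mm deep, in the middle of its top. The point: middle of the pocket's mouth, level with the block's top; x along the pocket, z up. The key stands with its blade in the pocket and its flange on the block's top: key_grip is then 34 mm above this point.
- orange_slot (a point): Orange cap, 56 mm across, one of two on a fixed white box 125 x 210 x 50 mm; axes 100 mm apart along it, either may be the orange one. Slot right across its middle, 10.5 mm wide, 18 deep, bevelled to 18.5 at the mouth. The point: middle of the mouth, on the cap's axis, level with its top, 27 mm above the box; x along the slot (turns with the cap), z up. Blade is home when the flange rests on the cap.
- orange_cap (a joint): Turn of the orange cap, rad, growing clockwise seen from above: 0 open (slot along the box's long side) to the stop at 1.57, locked (slot across the box, in line with the two white bars on the dark collar). Starts at 0.1 to 0.4. Turns with 0.06 N m, stays where left. The blade has 8 degrees of play either way in the slot, so the key must turn that much further than the cap.
- blue_cap (a joint): Turn of the blue cap, rad: like the orange one in all but colour and place. It also starts unlocked, at 0.1 to 0.4, and must stay so.
There are look-alikes about, which are no part of the job. What is shaped like the part that bears stand_mouth but green or purple is not meant.

How it is judged:
By the outcome, as a careful person would: the job done as asked, in the order asked, and still so for the second after the job is handed in, with the robot touching nothing.
It also fails if it takes over 45 s, if anything falls off the work surface, if the arm or the gripper's body presses on something with over 40 N, if the wrist force passes 120 N, or if a joint passes its speed limit or range.

## Robot

A 7-joint arm with a two-finger parallel gripper is mounted at the origin on a cart in front of the work surface, level with it; the furniture and walls round the work are solid. World frame = base frame: x ahead of the robot, y to its left, z up, the work surface at z = 0. Lengths are in m, angles in rad, forces in N, time in s.
With the tool pointing down it reaches from about 0.425 to 1.025 m from the base axis. Payload 9.4 kg.
Tool frame: the origin (TCP) lies on the centre line of the jaws, within the pads' length; the fingertips stand 11 mm ahead of it and the grasp point (between the pads) lies 8 mm behind it; z points along the fingers, y is the direction in which the jaws open and shut (so a half turn about z gives the same grasp; the last joint's range is limited). The gripper opens to 93 mm and grips with 3 to 60 N. Pads are 15 mm wide; open, the fingers measure 128 mm over their backs; the gripper's body (75 mm by 188 mm) begins 65 mm behind the grasp point.
Start: joints at [1.139, 0.599, -0.003, 1.599, 0.002, 0.943, -0.08], TCP at [0.252, -0.68, 0.199] pointing down, gripper open.
Joint ranges: [-2.57, 2.57], [-0.35, 1.97], [-1.29, 1.29], [0.11, 2.56], [-1.05, 4.19], [0.11, 1.86], [-2.63, 2.63]. Speed limits (rad/s): [2.22, 2.22, 3.01, 3.01, 3.14, 3.14, 3.14].

## Interface

Orientations are given as a rotation vector (axis times angle).
In Python, from workcell import manip, viewer, workorder gives the robot as it stands. The module is installed in compiled form; this text tells all that it offers.
- The arm moves only by the tool servo_tool, never from a script. Its argument "commands" is a list of rows, each a list of 7 numbers: the turn, a rotation vector about the tool's x, y, z in degrees, then the shift along the tool's x, y, z in cm, then the finger opening in cm, from 0 to 9.3. A call has 1 to 20 rows; each row is the pose to reach, as a shift and turn from the pose measured when the call began, along the tool's axes at that moment; what a row does not reach only later rows make up. A row lasts 1/12 s, in which the tool goes at most 41.7 mm and 7.16 degrees, less where a joint would pass 70% of its speed; a pose out of reach is approached as far as the arm can. A call with a gripper value outside its range is refused whole. The fingers move at their own pace and stop on an object; "squeeze" is the grip in N (left out, the last holds). Time passes only in rows, so rows that repeat a pose let the fingers close. It gives the time, the measured TCP pose, the force and the opening at its end, in the units of the state.
- manip.get_obs(): the state, without advancing time (a new reading comes with each control period).
- viewer.get_image(name): name is "side" or "top"; returns the picture (480x640x3 uint8, blue, green, red); there is no depth.
- viewer.camera_model(name): a dict with "fx", "fy", "cx", "cy" (pixels), "extrinsics" (4x4, takes a point from world to camera coordinates). Camera axes: x right, y up, looking along -z (the intrinsics and any distortion apply to the point x, -y, -z); pixel columns grow to the right and rows downward; lengths in m; the calibration is good to about 2 mm. A picture is of the moment at which its call begins. camera_model takes no time and is no camera call.
- workorder.hand_in(): hands the job in, once; it reports no verdict.
The state is a dict: "time_s": time; "joint_positions": joint angles; "joint_velocities": joint speeds; "joint_torque": joint torques, N m; "position": TCP position; "eef_rot": TCP orientation; "wrist_force": force on the tool from outside, world axes, zero at the start; "wrist_torque": the same for the moment, N m; "grip_width": opening from 0.0 (shut) to 1.0 (fully open).
Only numpy, scipy, OpenCV 4.12 (cv2) and the standard library are available. Lean on these libraries where they do the work, as an engineer would, in place of code of your own. Each camera call takes 0.05 s, during which the arm holds its last target.

## Working session

There is one attempt and no reset: what is moved stays moved. The work goes in short steps, Python scripts to look and compute and a tool call to move; the robot and the scene stay as the last step left them, time stands still between calls to the robot, and variables do not carry over. Pictures are saved under pics/ and viewed, and the job is handed in when it is done.

Besides the shell and the picture viewer there is one more tool, called by a JSON object that holds its "name" and its "arguments", one argument or row to a line. servo_tool: Moves the arm, as the interface text tells. Its arguments: {"type":"object","properties":{"commands":{"type":"array","items":{"type":"array","items":{"type":"number"}}},"squeeze":{"type":"number"}},"required":["commands"]}

```bash
mkdir -p pics; python3 - <<'E'
from workcell import manip, viewer
import cv2
o=manip.get_obs(); print(o)
for n in("top","side"):
    cv2.imwrite(f"pics/{n}0.png",viewer.get_image(n)); print(viewer.camera_model(n))
E
```

```text
{'time_s': 0.0, 'joint_positions': array([ 1.13927965,  0.60007873, -0.00255415,  1.60008122,  0.00178053,
        0.94290825, -0.07976263]), 'joint_velocities': array([ 6.82569357e-04,  6.37874829e-04, -2.55152189e-04, -5.62825335e-05,
       -7.82141074e-04,  2.14201472e-03, -6.41214925e-04]), 'joint_torque': array([-8.08619061e-04, -7.65073442e+01,  1.49747752e+00, -2.52353489e+01,
       -5.24210860e-02,  1.69457216e-02,  1.87229834e-04]), 'position': array([ 0.25170148, -0.67938048,  0.19801072]), 'eef_rot': array([-3.09085428e+00, -5.54318406e-01,  5.83958940e-04]), 'wrist_force': array([ 0.42380599,  0.12449425, -0.60035071]), 'wrist_torque': array([-0.0698856 ,  0.01205442,  0.07173902]), 'grip_width': 1.0012982616908355}
{'fx': 456.9537585255628, 'fy': 456.9537585255628, 'cx': 327.72615624204605, 'cy': 234.6878974634059, 'extrinsics': array([[ 0.02452932, -0.99967634, -0.00674783,  0.0324088 ],
       [ 0.99632936,  0.02389234,  0.08220074, -0.4799106 ],
       [-0.08201291, -0.00873939,  0.99659295, -0.89393866],
       [ 0.        ,  0.        ,  0.        ,  1.        ]])}
{'fx': 501.74461525300484, 'fy': 501.74461525300484, 'cx': 316.371067188491, 'cy': 249.2092154787544, 'extrinsics': array([[-0.88659452, -0.46254447, -0.00166273,  0.42475442],
       [ 0.28656575, -0.55209724,  0.78298704, -0.16787514],
       [-0.36308432,  0.69371554,  0.62203579, -0.86389283],
       [ 0.        ,  0.        ,  0.        ,  1.        ]])}
```

View pics/top0.png

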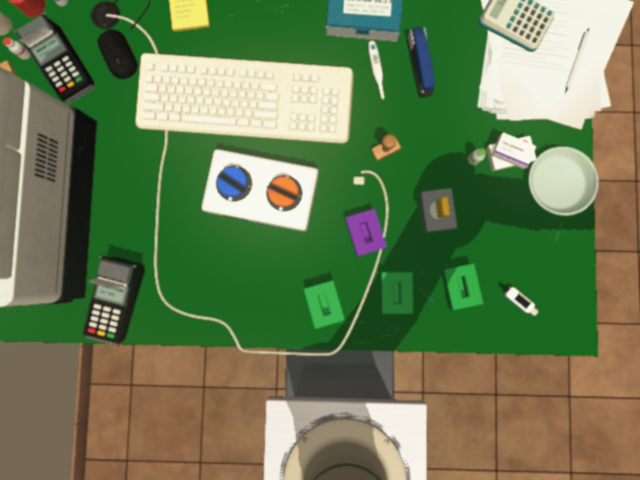

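View pics/side0.png

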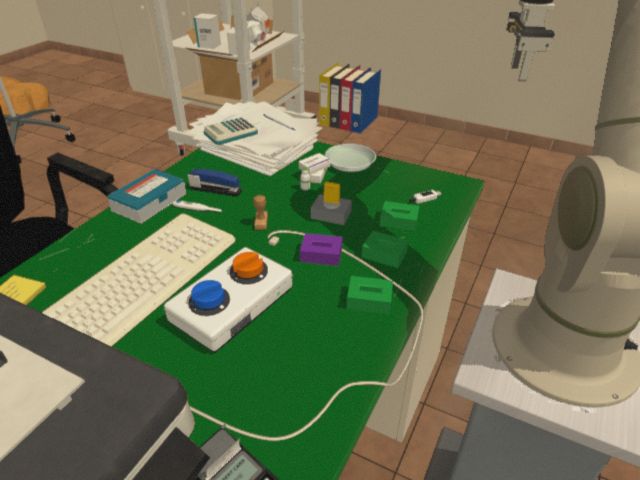

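```bash
python3 - <<'E'
import cv2
a=cv2.imread("pics/top0.png");b=cv2.imread("pics/side0.png")
c1=cv2.resize(a[180:240,410:470],(390,390),interpolation=cv2.INTER_CUBIC)
c2=cv2.resize(a[160:225,250:315],(390,390),interpolation=cv2.INTER_CUBIC)
cv2.imwrite("pics/c0.png",cv2.hconcat([c1,c2]))
c1=cv2.resize(b[175:235,300:360],(390,390),interpolation=cv2.INTER_CUBIC)
c2=cv2.resize(b[235:300,215:280],(390,390),interpolation=cv2.INTER_CUBIC)
cv2.imwrite("pics/c1.png",cv2.hconcat([c1,c2]))
E
```

```text
(no output)
```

View pics/c0.png

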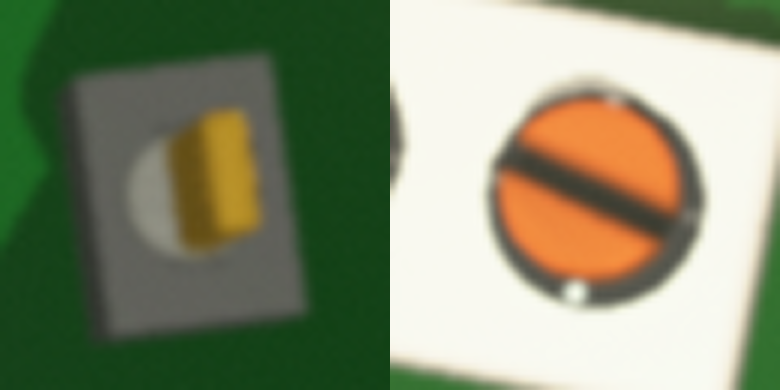

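View pics/c1.png

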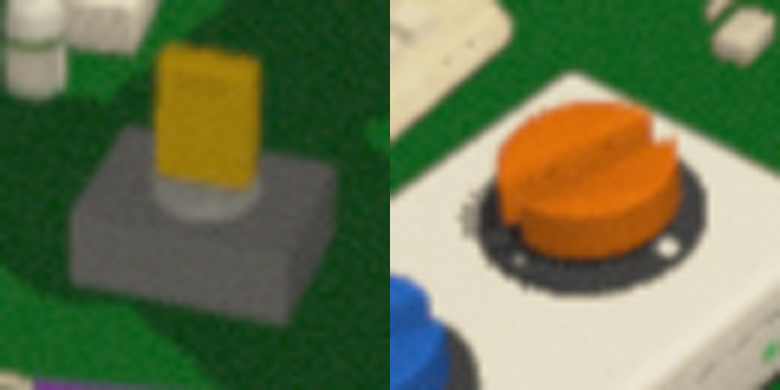

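```bash
cat > h.py <<'E'
import numpy as np, cv2
from workcell import manip, viewer
def cam(n):
    m=viewer.camera_model(n);E=np.array(m["extrinsics"]);return m,E[:3,:3],E[:3,3]
def ray(n,p,z):
    m,R,t=cam(n);d=R.T@np.array([(p[0]-m["cx"])/m["fx"],-(p[1]-m["cy"])/m["fy"],-1]);c=-R.T@t
    return c+d*(z-c[2])/d[2]
def proj(n,P):
    m,R,t=cam(n);q=R@np.array(P)+t;return np.array([m["cx"]+m["fx"]*q[0]/-q[2],m["cy"]-m["fy"]*q[1]/-q[2]])
def big(mask):
    c,_=cv2.findContours(mask,cv2.RETR_EXTERNAL,cv2.CHAIN_APPROX_NONE);return max(c,key=cv2.contourArea)
def world(n,c,z): return np.array([ray(n,p,z)[:2] for p in c.reshape(-1,2)])
def rect(n,c,z):
    w=(world(n,c,z)*1e4).astype(np.float32); (x,y),(a,b),g=cv2.minAreaRect(w)
    if a<b: a,b,g=b,a,g+90
    return x/10,y/10,a/10,b/10,g   # mm, angle of long side from world x
E
cat > m.py <<'E'
from h import *
a=cv2.imread("pics/top0.png");b=cv2.imread("pics/side0.png")
H=cv2.cvtColor(a,cv2.COLOR_BGR2HSV)
def roi(m,x0,x1,y0,y1):
    o=np.zeros_like(m);o[y0:y1,x0:x1]=m[y0:y1,x0:x1];return o
# stand top: not green
ng=roi(((H[...,1]<90)&(H[...,2]>75)|((H[...,0]<35)&(H[...,2]>75))).astype(np.uint8)*255,412,468,182,238)
print("stand z.03",rect("top",big(ng),.03))
y=roi(cv2.inRange(H,(15,120,165),(32,255,255)),412,468,182,238)
print("grip top z.085",rect("top",big(y),.085))
o=roi(cv2.inRange(H,(5,140,150),(16,255,255)),255,315,165,220)
pts=np.vstack([c for c in cv2.findContours(o,cv2.RETR_EXTERNAL,cv2.CHAIN_APPROX_NONE)[0] if cv2.contourArea(c)>20])
w=world("top",pts,.077)*1e3
print("cap circ",cv2.minEnclosingCircle(w.astype(np.float32)))
e=cv2.fitEllipse(cv2.convexHull(pts)); print("cap ell px",e, ray("top",e[0],.077))
hull=np.zeros_like(o);cv2.fillConvexPoly(hull,cv2.convexHull(pts),255)
ce=np.array(e[0]);yy,xx=np.nonzero((hull>0)&(o==0));k=np.hypot(xx-ce[0],yy-ce[1])<14
ws=world("top",np.c_[xx,yy][k].astype(float),.077)*1e3
l=cv2.fitLine(ws.astype(np.float32),cv2.DIST_L2,0,.01,.01).ravel();print("slot",l,np.degrees(np.arctan2(l[1],l[0])))
wh=roi(cv2.inRange(H,(0,0,190),(180,60,255)),195,325,145,235)
print("box z.05",rect("top",big(wh),.05))
# blue
bl=roi(cv2.inRange(H,(100,120,100),(125,255,255)),210,260,160,205)
p2=np.vstack([c for c in cv2.findContours(bl,cv2.RETR_EXTERNAL,cv2.CHAIN_APPROX_NONE)[0] if cv2.contourArea(c)>20])
e2=cv2.fitEllipse(cv2.convexHull(p2));print("blue",e2,ray("top",e2[0],.077))
# side check
S=cv2.cvtColor(b,cv2.COLOR_BGR2HSV)
ys=roi(cv2.inRange(S,(18,130,100),(32,255,255)),318,346,178,210)
print("side grip box",cv2.boundingRect(big(ys)))
E
python3 m.py
```

```text
stand z.03 (534.08017578125, -175.46221923828125, 81.40568237304687, 61.10120849609375, 8.491609573364258)
grip top z.085 (532.573095703125, -174.22977294921876, 30.613677978515625, 9.47928237915039, 7.2894511222839355)
cap circ ((554.9420776367188, 129.9370880126953), 29.015260696411133)
cap ell px ((282.8109130859375, 191.1536865234375), (29.730623245239258, 30.25580596923828), 13.767903327941895) [0.55479949 0.13044968 0.077     ]
slot [4.0274221e-01 9.1531342e-01 5.5409265e+02 1.3037251e+02] 66.250275
box z.05 (562.424365234375, 179.368994140625, 207.827978515625, 123.75655517578124, 80.20470428466797)
blue ((231.55752563476562, 181.47247314453125), (29.052446365356445, 29.49378776550293), 36.19029998779297) [0.57107971 0.22823276 0.077     ]
side grip box (324, 182, 16, 22)
```

```bash
cat >> h.py <<'E'
from scipy.spatial.transform import Rotation as Ro
def plan(x,y,z,ang):
    """target TCP (m), tool x azimuth deg, tool down -> row (turn rotvec deg, shift cm)"""
    o=manip.get_obs();R=Ro.from_rotvec(o["eef_rot"]);p=np.array(o["position"])
    c,s=np.cos(np.radians(ang)),np.sin(np.radians(ang))
    T=Ro.from_matrix(np.array([[c,s,0],[s,-c,0],[0,0,-1]]))
    print("t",o["time_s"],"pos",p.round(4),"xaz",np.degrees(np.arctan2(*R.as_matrix()[[1,0],0])).round(2),"zax",R.as_matrix()[:,2].round(4),"F",o["wrist_force"].round(1),"M",o["wrist_torque"].round(2),"w",o["grip_width"],"j7",o["joint_positions"][6])
    print("row",(R.inv()*T).as_rotvec(degrees=True).round(2),(R.inv().apply(np.array([x,y,z])-p)*100).round(2))
E
python3 - <<'E'
from h import *
for P in[(.533,-.175,.085),(.555,.1302,.077)]: print(proj("side",P))
c,s=np.cos(np.radians(7.9)),np.sin(np.radians(7.9))
for a,b in((18,7),(18,-7),(-18,7),(-18,-7)):print(proj("side",(.533+(a*c-b*s)/1e3,-.175+(a*s+b*c)/1e3,.085)), proj("side",(.533+(a*c-b*s)/1e3,-.175+(a*s+b*c)/1e3,.035)))
plan(.533,-.175,.17,8)
b=cv2.imread("pics/side0.png");S=cv2.cvtColor(b,cv2.COLOR_BGR2HSV)
o=cv2.inRange(S,(5,150,90),(16,255,255));o[:245]=0;o[290:]=0;o[:,:225]=0;o[:,275:]=0;print(cv2.boundingRect(big(o)))
for k in range(8):print(proj("side",(.555+.028*np.cos(k*.785),.1302+.028*np.sin(k*.785),.077)).round(1),end=" ")
E
```

```text
[331.07812688 183.24152226]
[247.28985391 260.26172749]
[322.47729346 183.37860684] [322.34916313 202.13150882]
[324.50156196 180.35116036] [324.32061393 199.01893291]
[337.77156426 186.18324892] [337.22770197 205.01564907]
[339.67282074 183.10453553] [339.08271823 201.85177534]
t 0.1 pos [ 0.2517 -0.6794  0.198 ] xaz 20.33 zax [-6.0e-04  1.2e-03 -1.0e+00] F [0.2 0.1 0.4] M [0.   0.02 0.02] w 0.9987901327675972 j7 -0.07977904592235074
row [-0.08  0.02 12.33] [ 43.91 -37.52   2.85]
(233, 252, 31, 26)
[234.8 255.8] [232.2 263.2] [238.6 269. ] [250.3 269.7] [260.1 264.8] [262.1 257.4] [255.6 251.9] [244.4 251.2]
```

{"name": "servo_tool", "arguments": {
  "commands": [
    [0,0,12.3,43.9,-37.5,2.85,9.3],
    [0,0,12.3,43.9,-37.5,2.85,9.3],
    [0,0,12.3,43.9,-37.5,2.85,9.3],
    [0,0,12.3,43.9,-37.5,2.85,9.3],
    [0,0,12.3,43.9,-37.5,2.85,9.3],
    [0,0,12.3,43.9,-37.5,2.85,9.3],
    [0,0,12.3,43.9,-37.5,2.85,9.3],
    [0,0,12.3,43.9,-37.5,2.85,9.3],
    [0,0,12.3,43.9,-37.5,2.85,9.3],
    [0,0,12.3,43.9,-37.5,2.85,9.3],
    [0,0,12.3,43.9,-37.5,2.85,9.3],
    [0,0,12.3,43.9,-37.5,2.85,9.3],
    [0,0,12.3,43.9,-37.5,2.85,9.3],
    [0,0,12.3,43.9,-37.5,2.85,9.3],
    [0,0,12.3,43.9,-37.5,2.85,9.3],
    [0,0,12.3,43.9,-37.5,2.85,5.0],
    [0,0,12.3,43.9,-37.5,2.85,5.0],
    [0,0,12.3,43.9,-37.5,2.85,5.0],
    [0,0,12.3,43.9,-37.5,2.85,5.0]
  ],
  "squeeze": 20
}}

```text
time_s: 1.68
position: [0.5322, -0.177, 0.1701]
eef_rot: [-3.133, -0.216, 0.001]
wrist_force: [-0.1, 0.1, 0.2]
grip_width: 0.763
```

```bash
python3 - <<'E'
from h import *
plan(.533,-.175,.056,8)
for n,r in(("top",(160,260,380,500)),("side",(100,240,270,400))):
    a=viewer.get_image(n);cv2.imwrite(f"pics/{n}1.png",a)
    globals()[n]=cv2.resize(a[r[0]:r[1],r[2]:r[3]],(400,400),interpolation=cv2.INTER_CUBIC)
cv2.imwrite("pics/c2.png",cv2.hconcat([top,side]))
E
```

```text
t 1.6833 pos [ 0.5322 -0.177   0.1701] xaz 7.88 zax [-1.e-03  7.e-04 -1.e+00] F [-0.1  0.1  0.2] M [ 0.03  0.02 -0.01] w 0.7632246595026978 j7 -1.190275702374184
row [-0.05  0.05 -0.12] [ 0.12 -0.17 11.41]
```

View pics/c2.png

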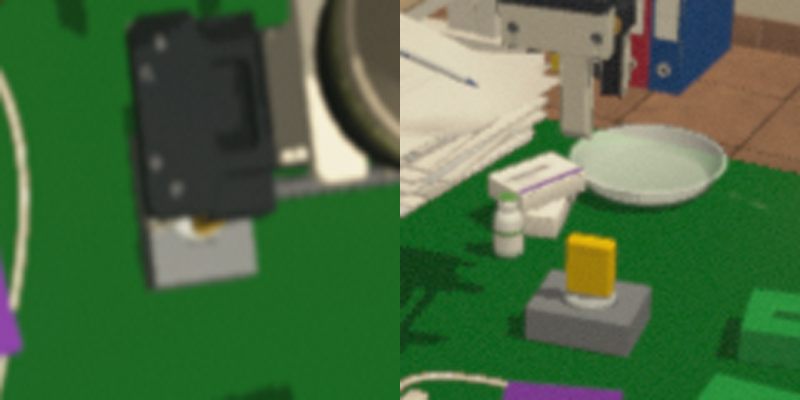

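View pics/top1.png

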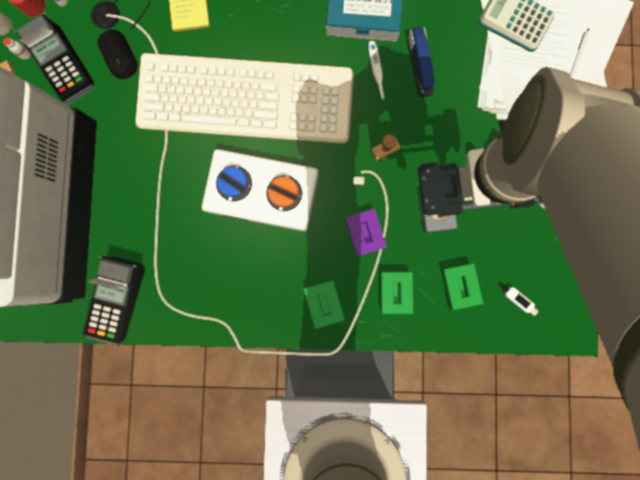

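View pics/side1.png

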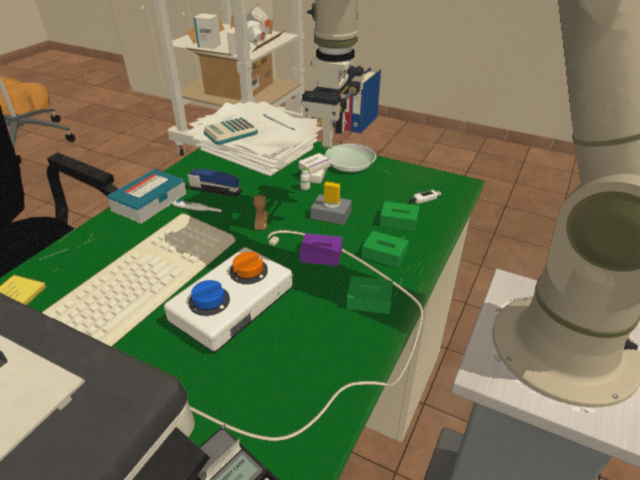

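{"name": "servo_tool", "arguments": {
  "commands": [
    [0,0,0,0.1,-0.1,4,5],
    [0,0,0,0.1,-0.15,7.5,5],
    [0,0,0,0.1,-0.15,10,5],
    [0,0,0,0.1,-0.15,11.4,5],
    [0,0,0,0.1,-0.15,11.4,5],
    [0,0,0,0.1,-0.15,11.4,5]
  ]
}}

```text
time_s: 2.28
position: [0.5326, -0.1754, 0.0558]
eef_rot: [-3.133, -0.215, 0.003]
wrist_force: [-0.5, 1.1, 0.6]
grip_width: 0.538
```

```bash
python3 - <<'E'
from h import *
plan(.533,-.175,.056,8)
b=viewer.get_image("side");cv2.imwrite("pics/s2.png",cv2.resize(b[130:250,280:400],(600,600),interpolation=cv2.INTER_CUBIC))
E
```

```text
t 2.2833 pos [ 0.5326 -0.1754  0.0558] xaz 7.84 zax [-0.0021  0.0012 -1.    ] F [-0.5  1.1  0.6] M [-0.01  0.03 -0.03] w 0.5379383569799796 j7 -1.1903596957699594
row [-0.08  0.11 -0.16] [ 0.04 -0.03 -0.02]
```

View pics/s2.png

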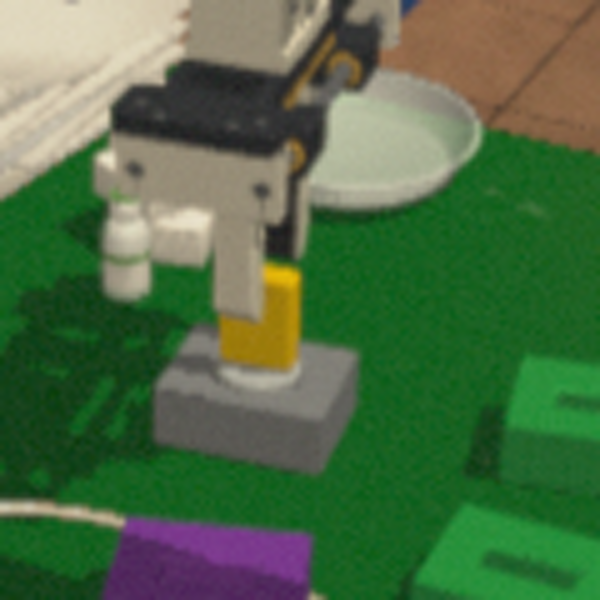

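{"name": "servo_tool", "arguments": {
  "commands": [
    [0,0,0,0,0,0,3],
    [0,0,0,0,0,0,1],
    [0,0,0,0,0,0,1],
    [0,0,0,0,0,0,1],
    [0,0,0,0,0,0,1],
    [0,0,0,0,0,0,1],
    [0,0,0,0,0,0,1],
    [0,0,0,0,0,0,1]
  ],
  "squeeze": 30
}}

```text
time_s: 3.0
position: [0.5334, -0.1754, 0.0568]
eef_rot: [-3.133, -0.215, 0.0]
wrist_force: [-0.8, 0.1, 2.8]
grip_width: 0.145
```

```bash
python3 - <<'E'
from h import *
plan(.533,-.175,.156,8)
E
```

```text
t 3.0 pos [ 0.5334 -0.1754  0.0568] xaz 7.86 zax [-1.e-04  8.e-04 -1.e+00] F [-0.8  0.1  2.8] M [0.11 0.01 0.  ] w 0.1454718865886081 j7 -1.1903119259789277
row [-0.04  0.   -0.14] [-0.04 -0.05 -9.92]
```

{"name": "servo_tool", "arguments": {
  "commands": [
    [0,0,0,0,0,-2,1],
    [0,0,0,0,0,-5,1],
    [0,0,0,0,0,-9,1],
    [0,0,0,0,0,-11,1],
    [0,0,0,0,0,-11,1],
    [0,0,0,0,0,-11,1]
  ]
}}

```text
time_s: 3.5
position: [0.5339, -0.1756, 0.1678]
eef_rot: [-3.134, -0.215, -0.004]
wrist_force: [0.0, 0.2, -0.4]
grip_width: 0.147
```

```bash
python3 - <<'E'
from h import *
plan(.555,.130,.165,66)
for n,r in(("top",(140,260,380,500)),("side",(100,220,270,390))):
    a=viewer.get_image(n)
    globals()[n]=cv2.resize(a[r[0]:r[1],r[2]:r[3]],(400,400),interpolation=cv2.INTER_CUBIC)
cv2.imwrite("pics/c3.png",cv2.hconcat([top,side]))
E
```

```text
t 3.5 pos [ 0.5339 -0.1756  0.1678] xaz 7.85 zax [ 2.2e-03  2.0e-04 -1.0e+00] F [ 0.   0.2 -0.4] M [-0.   -0.01 -0.03] w 0.14688960073127233 j7 -1.1925892761938608
row [  0.07  -0.11 -58.15] [  6.26 -29.99   0.29]
```

View pics/c3.png

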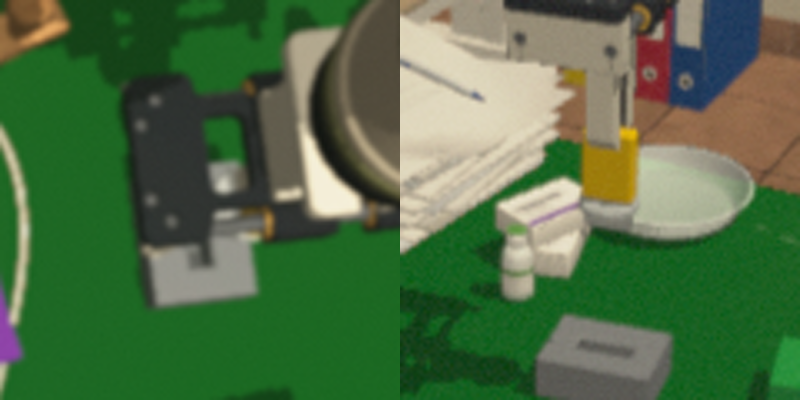

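{"name": "servo_tool", "arguments": {
  "commands": [
    [0,0,-58.1,6.26,-30.0,0.3,1],
    [0,0,-58.1,6.26,-30.0,0.3,1],
    [0,0,-58.1,6.26,-30.0,0.3,1],
    [0,0,-58.1,6.26,-30.0,0.3,1],
    [0,0,-58.1,6.26,-30.0,0.3,1],
    [0,0,-58.1,6.26,-30.0,0.3,1],
    [0,0,-58.1,6.26,-30.0,0.3,1],
    [0,0,-58.1,6.26,-30.0,0.3,1],
    [0,0,-58.1,6.26,-30.0,0.3,1],
    [0,0,-58.1,6.26,-30.0,0.3,1],
    [0,0,-58.1,6.26,-30.0,0.3,1],
    [0,0,-58.1,6.26,-30.0,0.3,1],
    [0,0,-58.1,6.26,-30.0,0.3,1],
    [0,0,-58.1,6.26,-30.0,0.3,1],
    [0,0,-58.1,6.26,-30.0,0.3,1]
  ]
}}

```text
time_s: 4.85
position: [0.5538, 0.1297, 0.1633]
eef_rot: [-2.636, -1.707, 0.001]
wrist_force: [0.2, -0.5, -0.3]
grip_width: 0.146
```

```bash
python3 - <<'E'
from h import *
plan(.555,.130,.125,66)
for n,r in(("top",(120,240,210,330)),("side",(170,310,180,320))):
    a=viewer.get_image(n);cv2.imwrite(f"pics/{n}4.png",a)
    globals()[n]=cv2.resize(a[r[0]:r[1],r[2]:r[3]],(400,400),interpolation=cv2.INTER_CUBIC)
cv2.imwrite("pics/c4.png",cv2.hconcat([top,side]))
E
```

```text
t 4.85 pos [0.5538 0.1297 0.1633] xaz 65.86 zax [-1.3e-03  9.0e-04 -1.0e+00] F [ 0.2 -0.5 -0.3] M [-0.04 -0.04 -0.04] w 0.14612378980941348 j7 -0.9314297394696707
row [-0.09 -0.02 -0.14] [0.07 0.1  3.83]
```

View pics/c4.png

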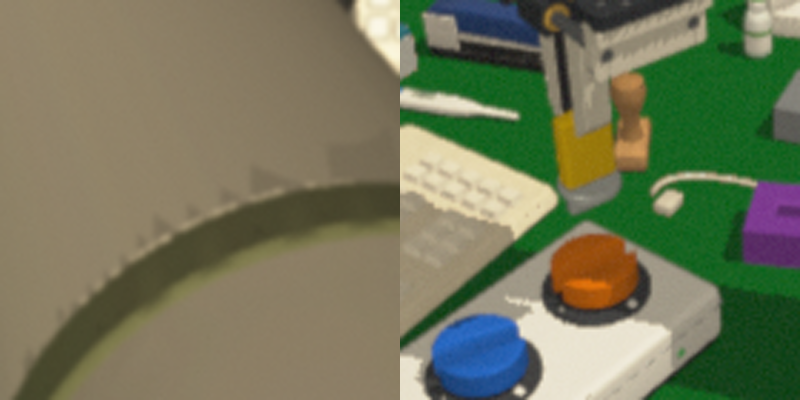

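```bash
python3 - <<'E'
from h import *
a=cv2.imread("pics/side4.png");H=cv2.cvtColor(a,cv2.COLOR_BGR2HSV)
g=np.zeros(H.shape[:2],np.uint8);g[231:246,232:262]=((H[231:246,232:262,1]<90)*255)
print(cv2.boundingRect(big(g)))
y=cv2.inRange(H,(18,130,60),(32,255,255));y[:205]=0;y[240:]=0;y[:,:230]=0;y[:,262:]=0
r=cv2.boundingRect(big(y));print("yellow",r)
T=np.array([.5538,.1297]);zf=.1633-.0268
for z in(zf,zf+.005):
  P=[proj("side",(T[0]+.02*np.cos(k),T[1]+.02*np.sin(k),z)) for k in np.arange(0,6.28,.1)];P=np.array(P);print("flange",z,P.min(0),P.max(0))
c,s=np.cos(np.radians(65.9)),np.sin(np.radians(65.9))
for z in(zf+.055,zf+.005):
  print([proj("side",(T[0]+a*c-b*s,T[1]+a*s+b*c,z)).round(1).tolist() for a,b in((.018,.007),(.018,-.007),(-.018,.007),(-.018,-.007))])
v=cv2.resize(a[200:250,225:275],(500,500),interpolation=cv2.INTER_CUBIC);cv2.imwrite("pics/c5.png",v)
E
```

```text
(232, 231, 26, 14)
yellow (234, 208, 22, 28)
flange 0.1365 [233.71972723 227.86192759] [256.40530163 241.3654642 ]
flange 0.14150000000000001 [233.42459517 225.61219162] [256.19061757 239.0831205 ]
[[235.2, 214.2], [230.9, 210.5], [253.3, 206.8], [248.9, 203.3]]
[[238.2, 237.9], [234.0, 234.2], [255.6, 230.3], [251.3, 226.7]]
```

View pics/c5.png

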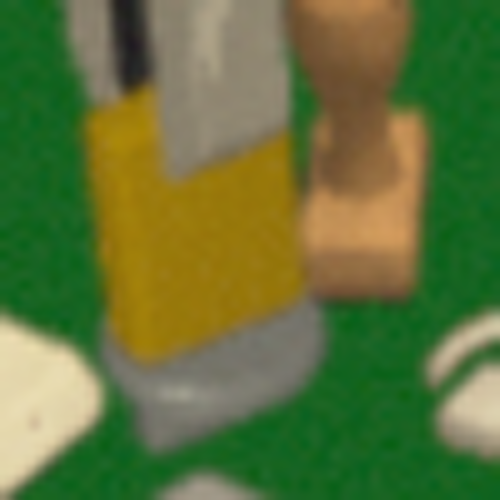

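{"name": "servo_tool", "arguments": {
  "commands": [
    [0,0,0,0.15,0.1,1.5,1],
    [0,0,0,0.15,0.1,3,1],
    [0,0,0,0.15,0.1,4,1],
    [0,0,0,0.15,0.1,4.3,1],
    [0,0,0,0.15,0.1,4.6,1],
    [0,0,0,0.15,0.1,4.9,1],
    [0,0,0,0.15,0.1,4.9,1]
  ]
}}

```text
time_s: 5.53
position: [0.5553, 0.1311, 0.1142]
eef_rot: [-2.635, -1.708, 0.001]
wrist_force: [0.2, -0.9, -0.7]
grip_width: 0.149
```

```bash
python3 - <<'E'
from h import *
plan(.555,.130,.1038,66)
E
```

```text
t 5.5333 pos [0.5553 0.1311 0.1142] xaz 65.91 zax [-0.0013  0.0011 -1.    ] F [ 0.2 -0.9 -0.7] M [-0.03 -0.07 -0.04] w 0.14857797054702063 j7 -0.9614229615199834
row [-0.09 -0.03 -0.09] [-0.12  0.02  1.04]
```

{"name": "servo_tool", "arguments": {
  "commands": [
    [0,0,0,0,0,0.3,1],
    [0,0,0,0,0,0.6,1],
    [0,0,0,0,0,0.85,1],
    [0,0,0,0,0,1.0,1],
    [0,0,0,0,0,1.0,1]
  ]
}}

```text
time_s: 5.95
position: [0.5552, 0.1312, 0.104]
eef_rot: [-2.635, -1.708, 0.001]
wrist_force: [-0.1, 0.2, 0.2]
grip_width: 0.145
```

```bash
python3 - <<'E'
from h import *
plan(.555,.130,.104,-20)
a=viewer.get_image("side");cv2.imwrite("pics/s6.png",cv2.resize(a[200:300,190:310],(720,600),interpolation=cv2.INTER_CUBIC))
E
```

```text
t 5.95 pos [0.5552 0.1312 0.104 ] xaz 65.91 zax [-0.0016  0.001  -1.    ] F [-0.1  0.2  0.2] M [-0.03 -0.02 -0.04] w 0.14490902144812323 j7 -0.9675937857178907
row [-1.000e-01  7.000e-02  8.591e+01] [-0.11  0.03 -0.  ]
```

View pics/s6.png

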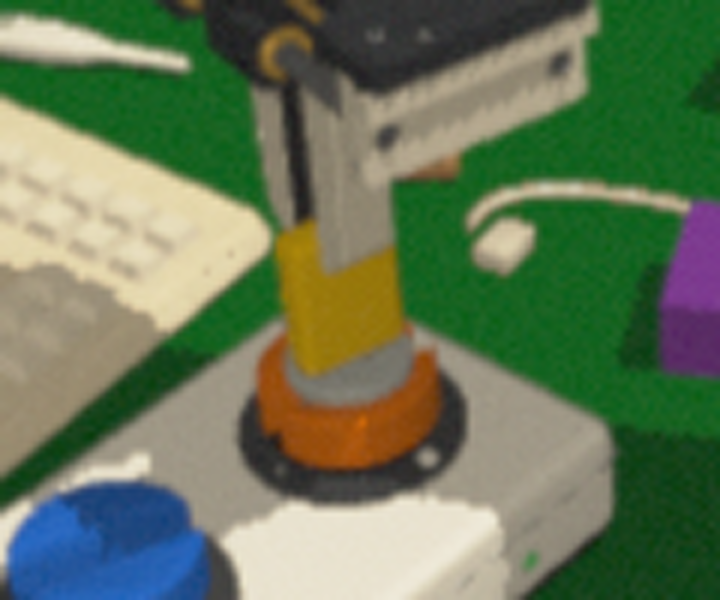

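{"name": "servo_tool", "arguments": {
  "commands": [
    [0,0,5,0,0,0,1],
    [0,0,10,0,0,0,1],
    [0,0,15,0,0,0,1],
    [0,0,20,0,0,0,1],
    [0,0,25,0,0,0,1],
    [0,0,30,0,0,0,1],
    [0,0,35,0,0,0,1],
    [0,0,40,0,0,0,1],
    [0,0,45,0,0,0,1],
    [0,0,50,0,0,0,1],
    [0,0,55,0,0,0,1],
    [0,0,60,0,0,0,1],
    [0,0,65,0,0,0,1],
    [0,0,70,0,0,0,1],
    [0,0,74,0,0,0,1],
    [0,0,77,0,0,0,1],
    [0,0,79,0,0,0,1],
    [0,0,79,0,0,0,1]
  ],
  "squeeze": 40
}}

```text
time_s: 7.5
position: [0.5551, 0.1307, 0.1042]
eef_rot: [-3.121, 0.36, 0.003]
wrist_force: [-0.6, -2.6, 1.5]
grip_width: 0.146
```

```bash
python3 - <<'E'
from h import *
plan(.555,.130,.104,-20)
a=viewer.get_image("side");cv2.imwrite("pics/s7.png",cv2.resize(a[200:300,190:310],(720,600),interpolation=cv2.INTER_CUBIC))
E
```

```text
t 7.5 pos [0.5551 0.1307 0.1042] xaz -13.17 zax [-1.6e-03  4.0e-04 -1.0e+00] F [-0.6 -2.6  1.5] M [-0.7   0.12  0.01] w 0.14646592847257786 j7 -1.959160060577248
row [0.01 0.1  6.83] [0.   0.07 0.02]
```

View pics/s7.png

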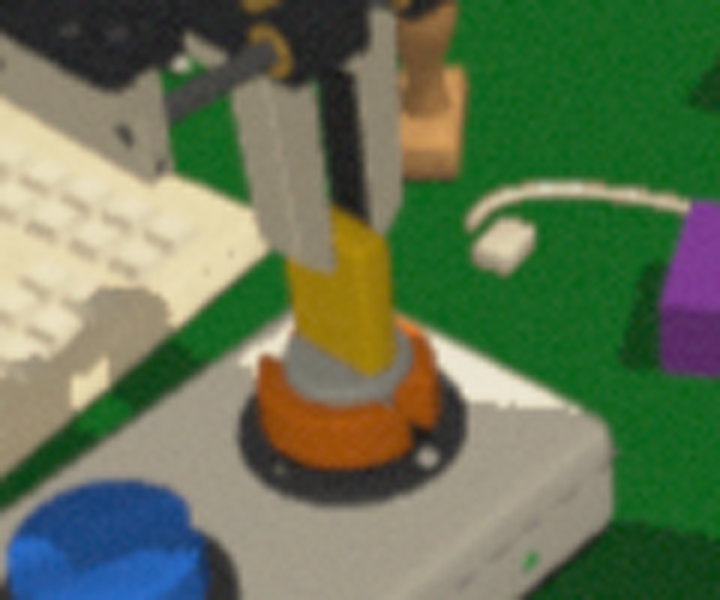

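{"name": "servo_tool", "arguments": {
  "commands": [
    [0,0,2,0,0,0,1],
    [0,0,3.5,0,0,0,1],
    [0,0,5,0,0,0,1],
    [0,0,5,0,0,0,1],
    [0,0,5,0,0,0,1]
  ]
}}

```text
time_s: 7.97
position: [0.5551, 0.1307, 0.1042]
eef_rot: [-3.103, 0.492, 0.003]
wrist_force: [0.2, -2.0, 0.4]
grip_width: 0.145
```

```bash
python3 - <<'E'
from h import *
plan(.555,.130,.104,-20)
E
```

```text
t 7.9667 pos [0.5551 0.1307 0.1042] xaz -18.04 zax [-1.8e-03  3.0e-04 -1.0e+00] F [ 0.2 -2.   0.4] M [-0.65  0.09  0.  ] w 0.14452779151914907 j7 -2.0192047088907614
row [0.02 0.1  1.96] [0.02 0.07 0.02]
```

{"name": "servo_tool", "arguments": {
  "commands": [
    [0,0,1.5,0,0,0,1],
    [0,0,3,0,0,0,1],
    [0,0,3,0,0,0,1],
    [0,0,3,0,0,0,1]
  ]
}}

```text
time_s: 8.3
position: [0.5551, 0.1307, 0.1042]
eef_rot: [3.089, -0.573, -0.003]
wrist_force: [-0.5, -3.2, 1.3]
grip_width: 0.142
```

```bash
python3 - <<'E'
from h import *
plan(.555,.130,.104,-20)
a=viewer.get_image("side");cv2.imwrite("pics/s8.png",cv2.resize(a[200:300,190:310],(720,600),interpolation=cv2.INTER_CUBIC))
E
```

```text
t 8.3 pos [0.5551 0.1307 0.1042] xaz -21.02 zax [-1.7e-03  2.0e-04 -1.0e+00] F [-0.5 -3.2  1.3] M [-0.67  0.16  0.24] w 0.141992301484094 j7 -2.056139311548459
row [ 0.03  0.09 -1.02] [0.02 0.07 0.02]
```

View pics/s8.png

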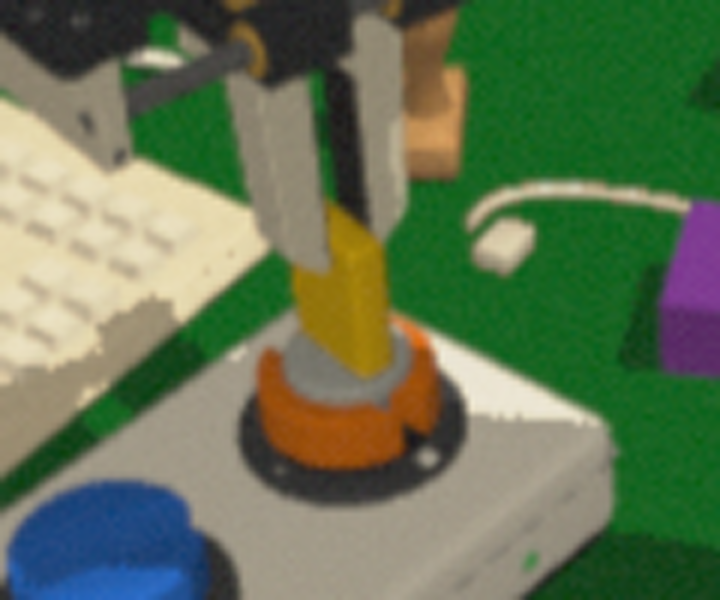

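{"name": "servo_tool", "arguments": {
  "commands": [
    [0,0,1.5,0,0,0,1],
    [0,0,1.5,0,0,0,1],
    [0,0,1.5,0,0,0,1]
  ]
}}

```text
time_s: 8.6
position: [0.555, 0.1308, 0.1042]
eef_rot: [3.081, -0.613, -0.003]
wrist_force: [-0.9, -2.5, 1.3]
grip_width: 0.144
```

```bash
python3 - <<'E'
from h import *
plan(.555,.130,.104,-17)
E
```

```text
t 8.6 pos [0.555  0.1308 0.1042] xaz -22.5 zax [-1.8e-03  1.0e-04 -1.0e+00] F [-0.9 -2.5  1.3] M [-0.69  0.21  0.44] w 0.143819024784757 j7 -2.07445822498271
row [ 0.03  0.1  -5.5 ] [0.03 0.07 0.02]
```

{"name": "servo_tool", "arguments": {
  "commands": [
    [0,0,-3,0,0,0,1],
    [0,0,-6,0,0,0,1],
    [0,0,-9,0,0,0,1],
    [0,0,-9,0,0,0,1],
    [0,0,-9,0,0,0,1]
  ]
}}

```text
time_s: 9.02
position: [0.5553, 0.1313, 0.1042]
eef_rot: [-3.119, 0.372, 0.002]
wrist_force: [-0.3, -0.4, -0.8]
grip_width: 0.145
```

```bash
python3 - <<'E'
from h import *
plan(.555,.130,.164,-17)
E
```

```text
t 9.0167 pos [0.5553 0.1313 0.1042] xaz -13.61 zax [-1.3e-03  9.0e-04 -1.0e+00] F [-0.3 -0.4 -0.8] M [0.05 0.01 0.02] w 0.14496615301515509 j7 -1.9652004137445158
row [-0.03  0.09  3.39] [-0.01  0.12 -5.98]
```

Forces and moments are zero now, so the blade is free in the slot. Lifting straight up.

{"name": "servo_tool", "arguments": {
  "commands": [
    [0,0,0,0,0,-1,1],
    [0,0,0,0,0,-2,1],
    [0,0,0,0,0,-4,1],
    [0,0,0,0,0,-6.3,1],
    [0,0,0,0,0,-6.3,1],
    [0,0,0,0,0,-6.3,1]
  ]
}}

```text
time_s: 9.52
position: [0.5563, 0.1317, 0.1693]
eef_rot: [-3.117, 0.373, -0.003]
wrist_force: [0.8, 0.5, -0.2]
grip_width: 0.146
```

```bash
python3 - <<'E'
from h import *
plan(.5339,-.1755,.168,8)
a=viewer.get_image("side");cv2.imwrite("pics/s9.png",cv2.resize(a[180:300,180:320],(700,600),interpolation=cv2.INTER_CUBIC))
E
```

```text
t 9.5167 pos [0.5563 0.1317 0.1693] xaz -13.63 zax [ 0.0021  0.0024 -1.    ] F [ 0.8  0.5 -0.2] M [ 0.05  0.04 -0.03] w 0.14608595936763355 j7 -1.9902086538923898
row [ -0.14  -0.11 -21.63] [ 5.06 30.39  0.05]
```

View pics/s9.png

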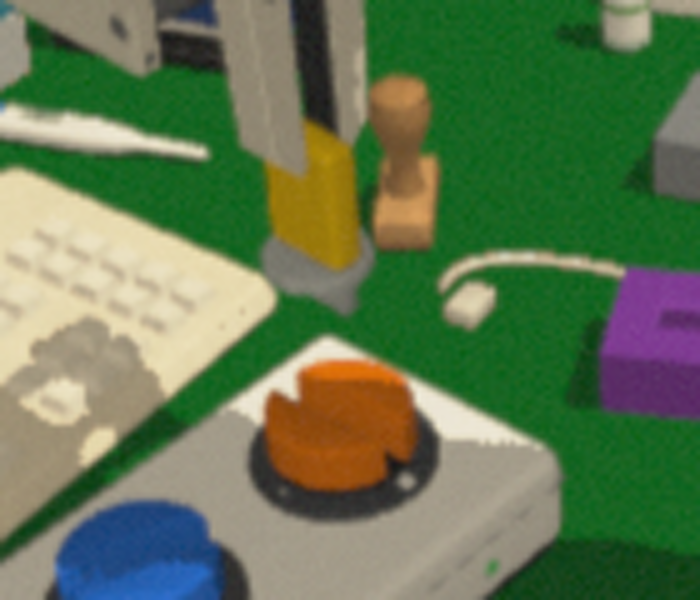

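{"name": "servo_tool", "arguments": {
  "commands": [
    [0,0,-21.6,5.06,30.4,0,1],
    [0,0,-21.6,5.06,30.4,0,1],
    [0,0,-21.6,5.06,30.4,0,1],
    [0,0,-21.6,5.06,30.4,0,1],
    [0,0,-21.6,5.06,30.4,0,1],
    [0,0,-21.6,5.06,30.4,0,1],
    [0,0,-21.6,5.06,30.4,0,1],
    [0,0,-21.6,5.06,30.4,0,1],
    [0,0,-21.6,5.06,30.4,0,1],
    [0,0,-21.6,5.06,30.4,0,1],
    [0,0,-21.6,5.06,30.4,0,1],
    [0,0,-21.6,5.06,30.4,0,1],
    [0,0,-21.6,5.06,30.4,0,1]
  ]
}}

```text
time_s: 10.65
position: [0.5335, -0.174, 0.1675]
eef_rot: [-3.131, -0.222, -0.0]
wrist_force: [-0.2, 0.3, -0.6]
grip_width: 0.146
```

```bash
python3 - <<'E'
from h import *
plan(.5335,-.1755,.0568,8)
for n,r in(("top",(160,225,250,315)),("side",(120,240,270,390))):
    a=viewer.get_image(n);cv2.imwrite(f"pics/{n}10.png",a)
    globals()[n]=cv2.resize(a[r[0]:r[1],r[2]:r[3]],(400,400),interpolation=cv2.INTER_CUBIC)
cv2.imwrite("pics/c10.png",cv2.hconcat([top,side]))
E
sed 's/top0/top10/;s/^print("grip/#&/;s/^y=/#&/;s/^print("stand/#&/;s/^ys.*//;s/^print("side.*//' m.py | python3 -
```

```text
t 10.65 pos [ 0.5335 -0.174   0.1675] xaz 8.13 zax [-1.0e-04  2.3e-03 -1.0e+00] F [-0.2  0.3 -0.6] M [-0.    0.09 -0.01] w 0.14594651650015408 j7 -1.1445286821348668
row [-0.13 -0.01  0.13] [-0.02  0.17 11.06]
cap circ ((554.5392456054688, 130.55633544921875), 28.933629989624023)
cap ell px ((282.89013671875, 191.31150817871094), (29.787248611450195, 30.110559463500977), 90.9464111328125) [0.55450141 0.13029002 0.077     ]
slot [ 9.8636222e-01 -1.6458893e-01  5.5408276e+02  1.3020212e+02] -9.473355
box z.05 (562.718310546875, 180.2072265625, 206.3864501953125, 123.554638671875, 80.02861785888672)
blue ((231.5382843017578, 181.4442901611328), (28.962583541870117, 29.5058650970459), 40.71641159057617) [0.57113294 0.22827154 0.077     ]
```

View pics/c10.png

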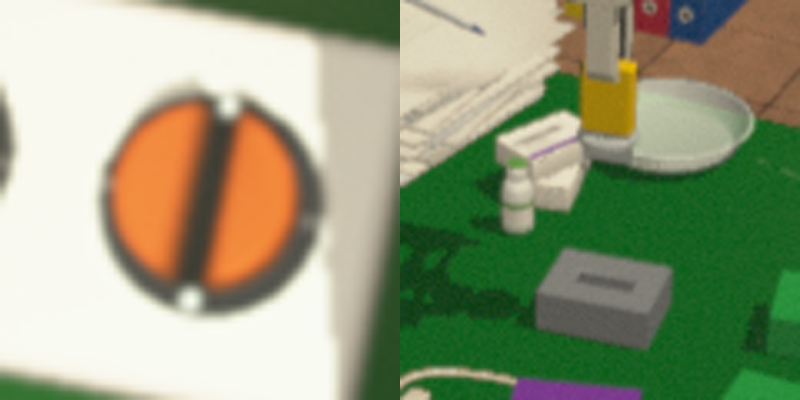

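{"name": "servo_tool", "arguments": {
  "commands": [
    [0,0,0,0,0.17,3,1],
    [0,0,0,0,0.17,6,1],
    [0,0,0,0,0.17,8,1],
    [0,0,0,0,0.17,8.7,1],
    [0,0,0,0,0.17,9.2,1],
    [0,0,0,0,0.17,9.7,1],
    [0,0,0,0,0.17,9.7,1]
  ],
  "squeeze": 25
}}

```text
time_s: 11.33
position: [0.534, -0.1759, 0.0707]
eef_rot: [-3.132, -0.222, -0.001]
wrist_force: [0.4, 1.2, -0.6]
grip_width: 0.148
```

```bash
python3 - <<'E'
from h import *
plan(.5335,-.1755,.0570,8)
E
```

```text
t 11.3333 pos [ 0.534  -0.1759  0.0707] xaz 8.11 zax [ 4.e-04  2.e-03 -1.e+00] F [ 0.4  1.2 -0.6] M [-0.01  0.01 -0.05] w 0.14758948363467492 j7 -1.1251912392276389
row [-0.11 -0.04  0.11] [-0.04 -0.04  1.37]
```

{"name": "servo_tool", "arguments": {
  "commands": [
    [0,0,0,0,0,0.4,1],
    [0,0,0,0,0,0.8,1],
    [0,0,0,0,0,1.1,1],
    [0,0,0,0,0,1.35,1],
    [0,0,0,0,0,1.35,1],
    [0,0,0,0,0,1.35,1]
  ]
}}

```text
time_s: 11.83
position: [0.534, -0.1759, 0.0572]
eef_rot: [-3.132, -0.222, -0.001]
wrist_force: [-0.5, -0.3, -0.5]
grip_width: 0.144
```

```bash
python3 - <<'E'
from h import *
plan(.5335,-.1755,.0570,8)
a=viewer.get_image("side");cv2.imwrite("pics/s11.png",cv2.resize(a[140:240,280:400],(720,600),interpolation=cv2.INTER_CUBIC))
E
```

```text
t 11.8333 pos [ 0.534  -0.1759  0.0572] xaz 8.11 zax [ 4.e-04  2.e-03 -1.e+00] F [-0.5 -0.3 -0.5] M [0.   0.03 0.03] w 0.14387463025115296 j7 -1.1234247486594413
row [-0.11 -0.04  0.11] [-0.04 -0.05  0.02]
```

View pics/s11.png

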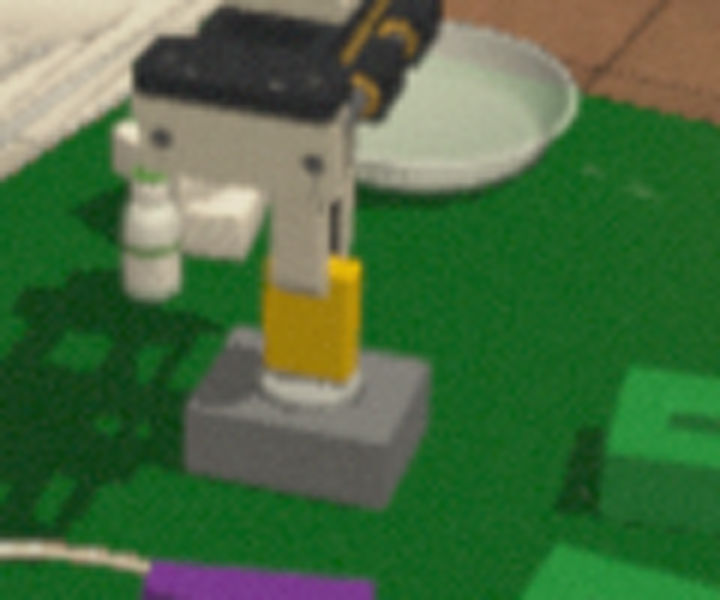

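{"name": "servo_tool", "arguments": {
  "commands": [
    [0,0,0,0,0,0.05,1],
    [0,0,0,0,0,0.05,1],
    [0,0,0,0,0,0.05,2],
    [0,0,0,0,0,0.05,3],
    [0,0,0,0,0,0.05,5],
    [0,0,0,0,0,0.05,5],
    [0,0,0,0,0,0.05,5],
    [0,0,0,0,0,0.05,5]
  ]
}}

```text
time_s: 12.55
position: [0.5339, -0.1759, 0.0567]
eef_rot: [-3.132, -0.222, -0.001]
wrist_force: [0.0, -0.6, -0.1]
grip_width: 0.514
```

{"name": "servo_tool", "arguments": {
  "commands": [
    [0,0,0,0,0,-1,5],
    [0,0,0,0,0,-3,5],
    [0,0,0,0,0,-6,5],
    [0,0,0,0,0,-10,5],
    [0,0,0,0,0,-14,5],
    [0,0,0,0,0,-14,5],
    [0,0,0,0,0,-14,5]
  ]
}}

```text
time_s: 13.13
position: [0.5352, -0.1766, 0.1997]
eef_rot: [-3.133, -0.222, -0.009]
wrist_force: [-0.3, 0.3, -0.4]
grip_width: 0.537
```

```bash
python3 - <<'E'
from h import *
plan(.40,-.45,.25,8)
for n,r in(("top",(140,260,380,500)),("side",(120,240,270,390))):
    a=viewer.get_image(n);cv2.imwrite(f"pics/{n}12.png",a)
    globals()[n]=cv2.resize(a[r[0]:r[1],r[2]:r[3]],(400,400),interpolation=cv2.INTER_CUBIC)
cv2.imwrite("pics/c12.png",cv2.hconcat([top,side]))
E
```

```text
t 13.1333 pos [ 0.5352 -0.1766  0.1997] xaz 8.1 zax [ 5.8e-03  8.0e-04 -1.0e+00] F [-0.3  0.3 -0.4] M [0.01 0.04 0.01] w 0.5371880518644034 j7 -1.145333595222625
row [-0.   -0.33  0.1 ] [-17.21  25.16  -5.13]
```

View pics/c12.png

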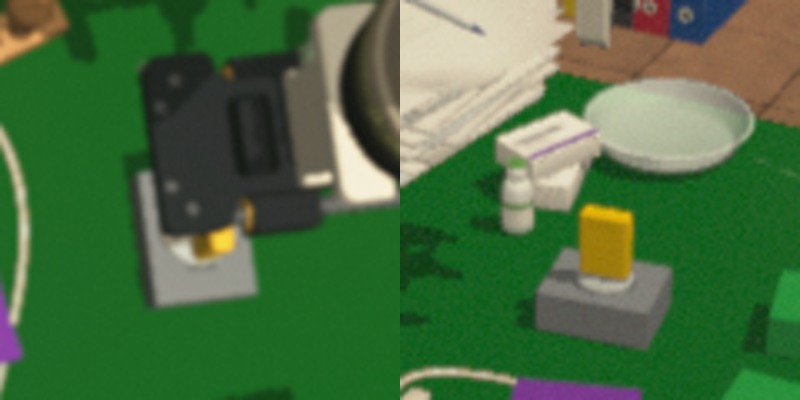

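{"name": "servo_tool", "arguments": {
  "commands": [
    [0,0,0,-5,7.5,-5,5],
    [0,0,0,-10,15,-5,5],
    [0,0,0,-15,22,-5,5],
    [0,0,0,-17,25,-5,5],
    [0,0,0,-17,25,-5,5],
    [0,0,0,-17,25,-5,5],
    [0,0,0,-17,25,-5,5],
    [0,0,0,-17,25,-5,5],
    [0,0,0,-17,25,-5,5],
    [0,0,0,-17,25,-5,5]
  ]
}}

```text
time_s: 14.07
position: [0.3991, -0.4479, 0.2444]
eef_rot: [-3.13, -0.218, 0.003]
wrist_force: [0.4, 1.2, -0.4]
grip_width: 0.536
```

```bash
python3 - <<'E'
from h import *
o=manip.get_obs();print(o["time_s"],abs(o["joint_velocities"]).max(),o["wrist_force"])
for n in("top","side"):cv2.imwrite(f"pics/{n}13.png",viewer.get_image(n))
E
sed 's/top0/top13/;s/side0/side13/' m.py | python3 -
```

```text
14.0667 0.03706344397021618 [ 0.44164207  1.17294577 -0.4297225 ]
stand z.03 (533.47939453125, -174.70294189453125, 83.85198364257812, 62.790234375, 8.500380516052246)
grip top z.085 (532.002978515625, -174.77230224609374, 36.0123779296875, 13.648086547851562, 7.2984442710876465)
cap circ ((554.5392456054688, 130.55633544921875), 28.933629989624023)
cap ell px ((282.935791015625, 191.25672912597656), (29.60689353942871, 30.174528121948242), 103.74671936035156) [0.5546081  0.13020709 0.077     ]
slot [ 9.8673767e-01 -1.6232307e-01  5.5417090e+02  1.3021964e+02] -9.341762
box z.05 (562.43935546875, 179.36639404296875, 207.827978515625, 123.726123046875, 80.20470428466797)
blue ((231.5382843017578, 181.4442901611328), (28.962583541870117, 29.5058650970459), 40.71641159057617) [0.57113294 0.22827154 0.077     ]
side grip box (324, 181, 16, 23)
```

View pics/top13.png

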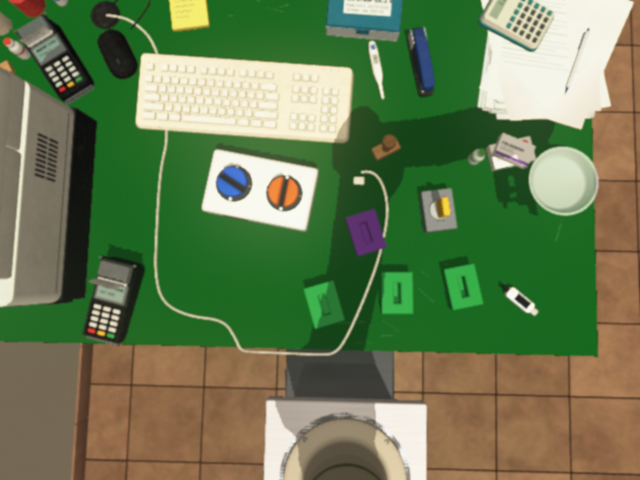

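```bash
python3 -c "
from workcell import workorder
print(workorder.hand_in())"
```

```text
the job is handed in; nothing more can be done
None
```

The orange cap is locked, and the key is back upright in the grey stand and released. I handed the job in at about 14 s of the 45 s allowed. The hand-in reports no verdict.

- **Turning the cap:** I put the key's blade in the orange cap's slot and turned it clockwise until it met the stop. The turning moment rose from about 0 to 0.44 N m there, well above the 0.06 N m the cap needs to turn. I then backed the key off within its play and lifted it out.
- **Orange cap:** the final top view shows the slot at -9.3°, against -9.8° expected for fully locked from the box edge. That 0.5° gap is about the measuring error. The slot lines up with the two white bars.
- **Key:** its grip top is within 1 mm of where it started in the top view, and the side view shows it upright at the right height.
- **Blue cap:** it looks as it did at the start, still unlocked; I never touched it.
- **Arm:** it is well clear of everything, and the wrist force readings I took stayed within a few newtons throughout.

No check failed. The side camera read about 1 pixel off from the top camera on both the key and the cap, which fits its stated calibration error.

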